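# Make up a wheel kit and a starter kit

## Task

Make up two repair kits on the plywood kit boards. The wheel kit goes on the wider board with three compartments: the brake pad in the long compartment (lying along it), the large bearing in the squarish one and the nut in the small narrow one; the starter kit goes on the narrow board with two equal compartments: the pinion and the small bearing, one in each, either way round. Everything lies flat inside the ribs of its compartment as it lay on the bench, and the large gear and the spark plug are not needed, so leave them where they are.

Things in the scene. Friction and masses are not known exactly. Their poses are not given: they have to be found in the camera images.
- wheel_board: Fixed plywood board, 142 (x) x 176 (y) mm; x points away from the robot (+-0.15 rad), y left, z up. Origin: centre of underside. Floors at z 8, rib tops 11.5 mm. Compartments, inside x * y at centre (x, y) mm: long, for the pad, 134*76 at (0, 46); squarish, for the large bearing, 82*88 at (26, -40), far right; narrow, for the nut, 48*88 at (-43, -40), near right. Boards may swap places.
- starter_board: Fixed plywood board, 152 (x) x 78 (y) mm; x points away from the robot (+-0.15 rad), y left, z up. Origin: centre of underside. Floors at z 8, rib tops 11.5 mm. Two equal compartments one behind the other, inside 70 x 70 mm, centres at x +37 and -37, y 0 mm. Boards may swap places.
- brake_pad: Brake pad lying flat, about 0.3 kg: back plate 50 (own x) x 108 (own y) x 6 mm, on it a friction block 40 (x from -21 to 19) x 94 mm, top 15 mm above the underside. Origin: centre of underside; z up, y is its length. Starts left of the boards, its length roughly away from the robot. Grasp across its width.
- large_bearing: Larger ball bearing, a bright steel ring with a dark seal, diameter 62, height 16 mm, lying flat. Solid for grasping: take it across the outside. Origin: centre of the underside, own z up. Lies in a row behind the boards with the other stock, in any order.
- small_bearing: Smaller ball bearing of the same look, diameter 47, height 14 mm, lying flat. Origin: centre of the underside, own z up. In the row of stock.
- pinion: Small dark steel gear, diameter 42, height 26 mm, standing on its face, axis up. Origin: centre of the underside, own z up. In the row of stock.
- nut: Bright hexagon nut lying flat, 24 mm across flats, 27 mm across corners, 13 mm high. Two of its flats face own +x and -x (others every 60 degrees). Origin: centre of the underside, own z up. In the row of stock.
- large_gear: Wide dark spur gear, diameter 68, height 18 mm, lying flat at the left end of the row of stock; belongs to neither kit, stays where it is. Origin: centre of the underside.
- spark_plug: Spark plug lying on its side, 70 mm long (own y), 21 mm thick, to the left behind the brake pad; belongs to neither kit, stays where it is. Origin: under its middle.
Not all that is in view belongs to the job. What is shaped like the small_bearing but yellow is not meant.

How it is judged (in metres and radians):
At the end, for the whole second after the job is handed in: Each part is flat (0.12 rad) on its compartment floor, off the ribs; offset from its centre (x, y mm) under: pad 14, 14 and 0.3 rad along it; large bearing 12, 15; nut 13, 33; pinion 15.5, small bearing 13, in different compartments. Released, at rest; large gear, spark plug moved under 20 mm (x of brake_pad in the frame of wheel_board between -0.014 and 0.014 m and y of brake_pad in the frame of wheel_board between 0.032 and 0.06 m and z of brake_pad in the frame of wheel_board between 0.005 and 0.0105 m and angle between each of brake_pad, large_bearing, nut's own z axis and vertical below 0.12 rad and angle between the y axis of brake_pad and the x axis of wheel_board, either way round below 0.3 rad and x of large_bearing in the frame of wheel_board between 0.014 and 0.038 m and y of large_bearing in the frame of wheel_board between -0.055 and -0.025 m and z of large_bearing in the frame of wheel_board between 0.005 and 0.0105 m and x of nut in the frame of wheel_board between -0.056 and -0.03 m and y of nut in the frame of wheel_board between -0.073 and -0.007 m and z of nut in the frame of wheel_board between 0.005 and 0.0105 m and (((x of pinion in the frame of starter_board between 0.0215 and 0.0525 m and y of pinion in the frame of starter_board between -0.0155 and 0.0155 m and z of pinion in the frame of starter_board between 0.005 and 0.0105 m and angle between pinion's own z axis and vertical below 0.12 rad) and (x of small_bearing in the frame of starter_board between -0.05 and -0.024 m and y of small_bearing in the frame of starter_board between -0.013 and 0.013 m and z of small_bearing in the frame of starter_board between 0.005 and 0.0105 m and angle between small_bearing's own z axis and vertical below 0.12 rad)) or ((x of pinion in the frame of starter_board between -0.0525 and -0.0215 m and y of pinion in the frame of starter_board between -0.0155 and 0.0155 m and z of pinion in the frame of starter_board between 0.005 and 0.0105 m and angle between pinion's own z axis and vertical below 0.12 rad) and (x of small_bearing in the frame of starter_board between 0.024 and 0.05 m and y of small_bearing in the frame of starter_board between -0.013 and 0.013 m and z of small_bearing in the frame of starter_board between 0.005 and 0.0105 m and angle between small_bearing's own z axis and vertical below 0.12 rad))) and linear speed of each of brake_pad, large_bearing, nut, pinion, small_bearing below 0.02 m/s and contact force between the fingers and brake_pad below 0.05 N and contact force between the fingers and large_bearing below 0.05 N and contact force between the fingers and nut below 0.05 N and contact force between the fingers and pinion below 0.05 N and contact force between the fingers and small_bearing below 0.05 N and distance of each of large_gear, spark_plug from where it was at the start of the episode below 0.02 m); the robot touches nothing.
It fails at once if the large gear or the spark plug is shifted or picked up (distance of any of large_gear, spark_plug from where it was at the start of the episode above 0.03 m).
It also fails if it takes over 104 s, if anything falls off the work surface, if the arm or the gripper's body presses on something with over 40 N, if the wrist force passes 120 N, or if a joint passes its speed limit or range.

## Robot

A 6-joint arm with a two-finger parallel gripper is mounted at the origin on a cart in front of the work surface, level with it; the furniture and walls round the work are solid. World frame = base frame: x ahead of the robot, y to its left, z up, the work surface at z = 0. Lengths are in mm, angles in rad, forces in N, time in s.
With the tool pointing down it reaches from about 350 to 775 mm from the base axis. Payload 7.3 kg.
Tool frame: the origin (TCP) lies on the centre line of the jaws, within the pads' length; the fingertips stand bot.tip_reach ahead of it and the grasp point (between the pads) lies 6 mm ahead of it (bot.tip_reach is the distance from the TCP to the fingertips, in mm); z points along the fingers, y is the direction in which the jaws open and shut (so a half turn about z gives the same grasp; the last joint's range is limited). The gripper opens to 92 mm and grips with 3 to 60 N. Pads are 19 mm wide; open, the fingers measure 130 mm over their backs; the gripper's body (75 mm by 190 mm) begins 47 mm behind the grasp point.
Start: joints at [1.175, 0.342, 1.524, -0, 1.275, -0.146], TCP at [129.768, 508.726, 251.741] pointing down, gripper open.
Joint ranges: [-2.53, 2.53], [-0.77, 2.02], [0.04, 2.7], [-1, 4.14], [0.28, 2.66], [-3.11, 3.11]. Speed limits (rad/s): [2.57, 2.57, 3.14, 3.14, 3.14, 3.14].

## Interface

Orientations are given as [roll, pitch, yaw] about the fixed x, y, z axes, in that order (R = Rz(yaw) Ry(pitch) Rx(roll)).
In Python, from plant import bot gives the robot as it stands.
- The arm moves only by the tool step_arm, never from a script. Its argument "deltas" is a list of rows, each a list of 6 numbers: the shift along the tool's x, y, z in mm, then the turn, a rotation vector about the tool's x, y, z in rad. A call has 1 to 5 rows; each row is the pose to reach, as a shift and turn from the pose commanded when the call began, along the tool's axes at that moment; what a row does not reach only later rows make up. A row lasts 1/12 s, in which the tool goes at most 41.7 mm and 7.16 degrees, less where a joint would pass 70% of its speed; a pose out of reach is approached as far as the arm can. A call with a gripper value outside its range is refused whole. "fingers" is the finger opening in mm, from 0 to 91.8, set as the call begins (left out, the last holds). The fingers move at their own pace and stop on an object; the grip force is fixed at half the most. Time passes only in rows, so rows that repeat a pose let the fingers close. It gives the time, the measured TCP pose, the force and the opening at its end, in the units of the state.
- bot.get_obs(): the state, without advancing time (a new reading comes with each control period).
- bot.capture(name): name is "scene" or "top" or "wrist"; returns a dict with "color" (384x512x3 uint8, red, green, blue), "fx", "fy", "cx", "cy" (pixels), "R" (3x3) and "t" (3): a world point X has camera coordinates R X + t. Camera axes: x right, y down, z forward; pixel columns grow to the right and rows downward; lengths in mm; the calibration is good to about 2 mm. A picture is of the moment at which its call begins. There is no depth.
- bot.close_job(): hands the job in, once; it reports no verdict.
Trained networks look in a picture, given as the dict that the camera call returned (one of the last four; its "shot" number tells which), for a name from the list of things; names that differ only in an ending like _2 or _b are one class to them, and where a whole thing is asked for, a point or a joint stands for the part that bears it (a point fixed in the world has none). Each returns a list of dicts, best first, with "p" (0 to 1); they miss things now and then, are a little off and sometimes report something else, mostly with a low value. They report only what shows in the picture. A call takes as long as a camera call. They do not tell look-alikes from the thing itself.
- bot.boxes_of(query, picture): "rect" ([centre column, centre row, width, height] in pixels, round what is visible of it).
The state is a dict: "time": time; "joint_positions": joint angles; "dq": joint speeds; "tau": joint torques, N m; "tool_pos": TCP position; "tcp_rot": TCP orientation; "contact_force": force on the tool from outside, world axes, zero at the start; "moment": the same for the moment, N m; "grip_width": finger opening in mm.
Only numpy, scipy, OpenCV 4.12 (cv2) and the standard library are available. Lean on these libraries where they do the work, as an engineer would, in place of code of your own. Each camera call takes 0.05 s, during which the arm holds its last target. There are 200 camera calls.

## Working session

There is one attempt and no reset: what is moved stays moved. The work goes in short steps, Python scripts to look and compute and a tool call to move; the robot and the scene stay as the last step left them, time stands still between calls to the robot, and variables do not carry over. Pictures are saved under pics/ and viewed, about 12 in all and at most 16, crops included, and the job is handed in when it is done.

Besides the shell and the picture viewer there is one more tool, called after "Emit:" as a command line: name --pt "numbers of a row" for each row, then --argument value for the rest. step_arm: Moves the arm, as the interface text tells. Its arguments: {"type":"object","properties":{"deltas":{"type":"array"},"fingers":{"type":"number"}},"required":["deltas"]}

```bash
mkdir -p pics; ls; python3 - <<'E'
from plant import bot
import cv2,numpy as np
print(bot.get_obs(), bot.tip_reach)
ims=[]
for n in ("scene","top"):
    p=bot.capture(n); ims.append(p)
    cv2.imwrite(f"pics/{n}0.png",cv2.cvtColor(cv2.resize(p["color"],(800,600)),cv2.COLOR_RGB2BGR))
    print(n,p["fx"],p["cx"],p["cy"],p["R"],p["t"],"C",-np.array(p["R"]).T@p["t"])
    for q in ["wheel_board","starter_board","brake_pad","large_bearing","small_bearing","pinion","nut","large_gear","spark_plug"]:
        print(q,[(round(d["p"],2),np.round(d["rect"],1).tolist()) for d in bot.boxes_of(q,p)[:3]])
E
```

```text
pics
{'time': 0.0, 'joint_positions': array([ 1.17501201e+00,  3.42724130e-01,  1.52501893e+00, -3.98421092e-05,
        1.27538748e+00, -1.46017429e-01]), 'dq': array([-0.00194181,  0.00156957,  0.00027532, -0.00031494, -0.00194371,
       -0.0009366 ]), 'tau': array([ 2.13301231e-03, -4.31249821e+01, -2.44223750e+01,  7.18952995e-02,
        5.58874710e-02, -1.19446186e-04]), 'tool_pos': array([129.62312571, 508.36603953, 251.0435335 ]), 'tcp_rot': array([-3.14006559e+00, -1.86067343e-04,  2.89183726e+00]), 'contact_force': array([ 0.70960757,  0.26038633, -0.56630623]), 'moment': array([-0.00426172, -0.02004541,  0.05855081]), 'grip_width': 91.67460886979131} 25.0
scene 408.17525804650177 254.35961580899308 202.6894316194768 [[ 0.81971967 -0.57276235 -0.0017205 ]
 [-0.31949519 -0.45475436 -0.83133705]
 [ 0.47537616  0.68201302 -0.55576591]] [-370.74908792  270.04370147  496.32132264] C [ 154.24866034 -428.04517297  499.69793163]
wheel_board [(0.71, [292.3, 275.4, 133.2, 92.0])]
starter_board [(0.82, [233.9, 217.4, 81.9, 48.1])]
brake_pad [(0.74, [197.1, 180.3, 39.1, 19.7]), (0.61,
[... 487 characters left out ...]
166e-02]
 [-9.89562513e-01 -3.80820203e-04 -1.44103739e-01]
 [ 1.44043046e-01 -3.17541961e-02 -9.89061814e-01]] [135.21982071 585.82720693 977.12351419] C [ 439.5326169   166.40248723 1046.59904892]
wheel_board [(0.92, [331.8, 222.8, 80.2, 66.6])]
starter_board [(0.7, [238.1, 165.2, 12.3, 20.5]), (0.65, [254.2, 220.3, 39.3, 62.8])]
brake_pad [(0.87, [174.2, 214.7, 26.3, 45.4])]
large_bearing [(0.94, [320.5, 165.1, 23.7, 26.8])]
small_bearing [(0.64, [212.2, 221.9, 19.2, 22.9]), (0.48, [279.8, 167.1, 20.4, 18.9])]
pinion [(0.61, [239.2, 165.2, 16.2, 17.3])]
nut []
large_gear [(0.67, [199.2, 171.8, 27.5, 26.5])]
spark_plug [(0.64, [156.2, 178.1, 28.4, 9.5]), (0.56, [332.1, 225.2, 79.0, 63.9])]
```

```bash
cat > h.py <<'E'
import numpy as np,cv2
from plant import bot
def ray(p,u,v,z):
    R=np.array(p["R"]);C=-R.T@p["t"]
    d=R.T@np.array([(u-p["cx"])/p["fx"],(v-p["cy"])/p["fy"],1])
    return C+d*(z-C[2])/d[2]
def proj(p,X):
    c=np.array(p["R"])@X+p["t"];return np.array([p["fx"]*c[0]/c[2]+p["cx"],p["fy"]*c[1]/c[2]+p["cy"]])
def save(im,name): cv2.imwrite(f"pics/{name}.png",cv2.cvtColor(im,cv2.COLOR_RGB2BGR))
E
python3 - <<'E'
from h import *
p=bot.capture("top")
im=p["color"][130:280,130:400]
save(cv2.resize(im,(800,444),interpolation=cv2.INTER_CUBIC),"topc")
for n,u,v,z in [("lb",320.5,165.1,12),("sb",279.8,167.1,10),("sb?",212.2,221.9,10),("pin",239.2,165.2,20),("pad",174.2,214.7,10),("lg",199.2,171.8,15),("plug",156.2,178.1,10),("wb",331.8,222.8,8),("st",254.2,220.3,8)]: print(n,ray(p,u,v,z).round(0))
E
```

```text
lb [650. -11.  12.]
sb [645.  91.  10.]
sb? [509. 257.  10.]
pin [648. 192.  20.]
pad [526. 350.  10.]
lg [632. 290.  15.]
plug [617. 396.  10.]
wb [506. -36.   8.]
st [513. 155.   8.]
```

View pics/topc.png

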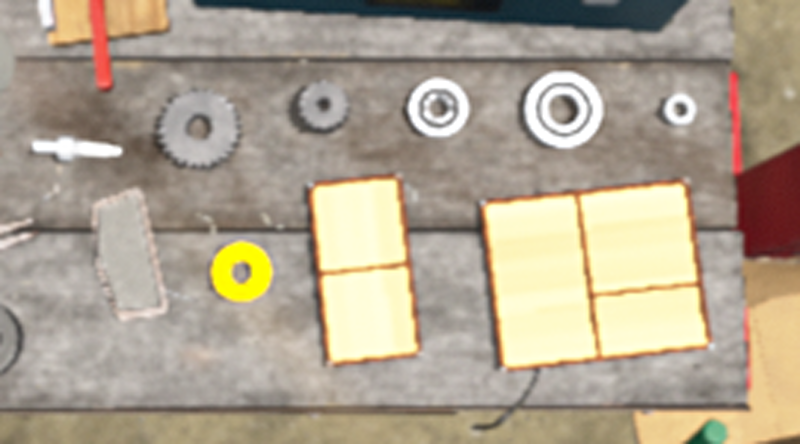

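View pics/scene0.png

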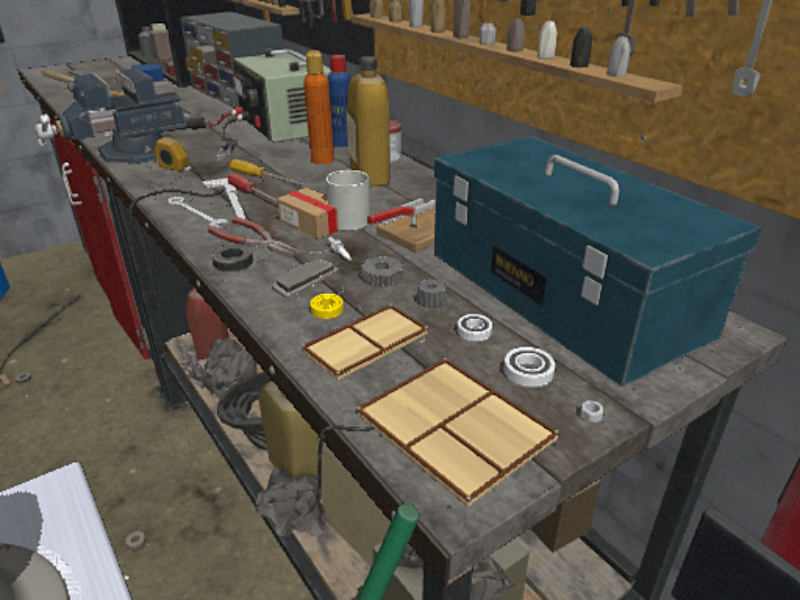

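The top crop shows, from left to right:
- spark plug (75,148)
- large gear (198,128)
- pinion (322,106)
- small bearing (438,107)
- large bearing (562,109)
- nut (679,109)

The brake pad is at (130,253) and the starter board at (365,270). The wheel board is at (596,275), with its narrow compartment near right.

Two things match the small bearing: the yellow ring (242,271) and the bright steel one (438,107). The steel one, in the row of stock, is the one meant.

```bash
python3 - <<'E'
from h import *
p=bot.capture("top"); im=p["color"]
s=2.963
def P(u,v,z): return ray(p,u/s+130,v/s+130,z)
hsv=cv2.cvtColor(im,cv2.COLOR_RGB2HSV)
big=cv2.resize(im,None,fx=4,fy=4,interpolation=cv2.INTER_CUBIC)
h=cv2.cvtColor(big,cv2.COLOR_RGB2HSV)
# boards: saturated (wood + brown ribs), not pure yellow
m=((h[...,1]>75)&(h[...,0]<25)).astype(np.uint8); m[:4*183]=0; m[4*262:]=0; m[:,:4*225]=0; m[:,4*376:]=0
m=cv2.morphologyEx(m,cv2.MORPH_CLOSE,np.ones((9,9)))
for c in cv2.findContours(m,0,2)[0]:
    if cv2.contourArea(c)<8000: continue
    W=np.array([ray(p,(u+.5)/4-.5,(v+.5)/4-.5,11.5)[:2] for u,v in c[:,0]],np.float32)
    print("board",cv2.minAreaRect(W),[b.round(0).tolist() for b in cv2.boxPoints(cv2.minAreaRect(W))])
# pad
g=cv2.cvtColor(big,cv2.COLOR_RGB2GRAY)
W=np.array([P(u,v,z)[:2] for u,v,z in [(92,205,6),(140,188,6),(167,308,6),(120,320,6)]],np.float32); print("pad hand",cv2.minAreaRect(W),W.mean(0))
for n,(u,v),z,r in [("lb",(562,109),16,31),("sb",(438,107),14,24),("nut",(679,109),13,13)]:
    U,V=(u/s+130)*4,(v/s+130)*4; k=int(r*2.2)
    sub=(g[int(V)-k:int(V)+k,int(U)-k:int(U)+k]>205).astype(np.uint8)
    c=max(cv2.findContours(sub,0,2)[0],key=cv2.contourArea)
    (x,y),rr=cv2.minEnclosingCircle(c); cx,cy=(x+int(U)-k)/4,(y+int(V)-k)/4
    a=ray(p,cx,cy,z); print(n,a.round(1),"r",rr/4/.42, cx,cy)
for n,(u,v),z in [("pinion",(322,106),26),("pinionbb",((239.2-130)*s,(165.2-130)*s),20),("lgear",(198,128),18)]: print(n,P(u,v,z).round(1))
q=bot.capture("scene")
for u,v in [(437,272),(622,382),(760,348)]: print("box base",ray(q,u*.64,v*.64,0).round(0))
w=bot.capture("wrist"); print(w["fx"],w["cx"],w["cy"],np.array(w["R"]).round(3),"C",-np.array(w["R"]).T@w["t"])
E
```

```text
board ((507.78094482421875, -32.40081787109375), (143.99880981445312, 180.94151306152344), 6.2216691970825195) [[426.0, 50.0], [446.0, -130.0], [589.0, -115.0], [570.0, 65.0]]
board ((512.5651245117188, 159.099365234375), (153.8311767578125, 82.42874145507812), 6.562850475311279) [[431.0, 191.0], [441.0, 109.0], [594.0, 127.0], [584.0, 209.0]]
pad hand ((524.4812622070312, 351.8591613769531), (102.27368927001953, 41.46759796142578), 14.241369247436523) [523.52936 351.40808]
lb [644.5  -9.4  16. ] r 31.22258186340332 320.27158546447754 166.87287712097168
sb [646.2  95.6  14. ] r 24.121491114298504 278.0592107772827 166.29605293273926
nut [ 646.  -109.5   13. ] r 12.941771461850122 359.86324071884155 166.61653327941895
pinion [644.9 193.1  26. ]
pinionbb [647.5 191.9  20. ]
lgear [627.7 295.8  18. ]
box base [705. 253.   0.]
box base [724. -90.  -0.]
box base [ 928. -149.    0.]
321.8226685669754 256.9434308012374 189.06789057528152 [[ 0.248  0.969  0.   ]
 [ 0.934 -0.239  0.265]
 [ 0.256 -0.065 -0.964]] C [ 60.18990293 525.30355669 384.78125382]
```

```bash
cat >> h.py <<'E'
def go(x,y,z,yaw,a=None):
    "tool-axis row from pose a=(x,y,z,yaw) (default: measured) to world target"
    if a is None:
        o=bot.get_obs(); a=[*o["tool_pos"],o["tcp_rot"][2]]
    d=np.array([x,y,z])-a[:3]; c,s=np.cos(a[3]),np.sin(a[3])
    t=(a[3]-yaw+np.pi)%(2*np.pi)-np.pi
    print("row",np.round([c*d[0]+s*d[1], s*d[0]-c*d[1], -d[2],0,0,t],3).tolist())
    return [x,y,z,yaw]
E
python3 -c "
from h import *
go(525,351,200,3.34,[129.8,508.7,251.7,2.892])"
```

```text
row [-421.907, -55.195, 51.7, 0.0, 0.0, -0.448]
```

Emit:
step_arm --pt "-421 -55 52 0 0 -0.45" --pt "-421 -55 52 0 0 -0.45" --pt "-421 -55 52 0 0 -0.45" --pt "-421 -55 52 0 0 -0.45" --pt "-421 -55 52 0 0 -0.45" --fingers 72

```text
time: 1.62
tool_pos: [309.9, 437.0, 228.2]
tcp_rot: [3.141, 0.0, -2.935]
contact_force: [-0.5, 0.9, -0.4]
grip_width: 72.5
```

```bash
python3 -c "
from h import *
go(525,351,200,3.34,[321,432,227,3.34])"
```

```text
row [-184.032, -119.621, 27.0, 0.0, 0.0, 0.0]
```

Emit:
step_arm --pt "-184 120 27 0 0 0" --pt "-184 120 27 0 0 0" --pt "-184 120 27 0 0 0" --pt "-184 120 27 0 0 0" --pt "-184 120 27 0 0 0"

```text
time: 2.03
tool_pos: [457.3, 583.8, 202.5]
tcp_rot: [3.141, 0.0, -2.942]
contact_force: [0.4, 1.0, 1.1]
grip_width: 71.7
```

I guessed the sign of y wrong in that move, so the arm went too far left at height. Nothing was touched. I'll correct it from the measured pose.

```bash
python3 -c "
from h import *
go(525,351,200,3.34)"
```

```text
row [-20.16, -241.592, 2.472, 0.0, 0.0, 0.001]
```

Emit:
step_arm --pt "-20 -241 2 0 0 0" --pt "-20 -241 2 0 0 0" --pt "-20 -241 2 0 0 0" --pt "-20 -241 2 0 0 0" --pt "-20 -241 2 0 0 0"

```text
time: 2.45
tool_pos: [514.4, 381.1, 200.1]
tcp_rot: [-3.141, -0.001, -2.941]
contact_force: [0.2, 0.8, 0.1]
grip_width: 72.0
```

```bash
python3 -c "
from h import *
go(525,351,200,3.34)"
```

```text
row [-4.389, -31.638, 0.132, 0.0, 0.0, 0.002]
```

Emit:
step_arm --pt "-4 -32 0 0 0 0" --pt "-4 -32 0 0 0 0" --pt "-4 -32 0 0 0 0"

```text
time: 2.7
tool_pos: [525.3, 350.6, 201.3]
tcp_rot: [3.141, 0.0, -2.945]
contact_force: [0.4, 0.2, -1.0]
grip_width: 72.0
```

```bash
python3 - <<'E'
from h import *
p=bot.capture("wrist"); print(bot.get_obs()["tool_pos"],[ (round(d["p"],2),np.round(d["rect"],1)) for d in bot.boxes_of("brake_pad",p)[:2]])
save(cv2.resize(p["color"],(800,600)),"w1")
print(proj(p,np.array([525,351,6]))*1.5625)
E
```

```text
[524.68981567 352.01897856 201.22908349] []
[403.25519976 268.88898391]
```

View pics/w1.png

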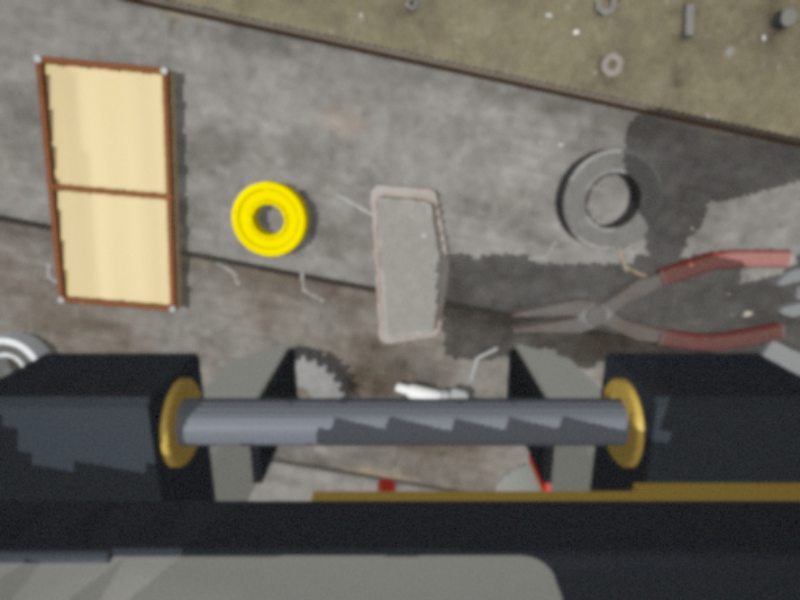

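Wrist view: the pad's plate spans about (371,187), (437,189), (441,336) and (380,342). The starter board's corners are at (40,58), (168,70), (178,308) and (62,299).

```bash
python3 - <<'E'
from h import *
p=bot.capture("wrist")
for n,pts,z in [("pad",[(371,187),(437,189),(442,337),(380,342)],8),("board",[(39,58),(169,70),(180,308),(61,299)],11.5)]:
    W=np.array([ray(p,u*.64,v*.64,z)[:2] for u,v in pts],np.float32)
    print(n,cv2.minAreaRect(W),W.mean(0),W.round(0).tolist())
E
```

```text
pad ((521.248779296875, 355.95367431640625), (104.82603454589844, 42.830257415771484), 13.902084350585938) [521.614   355.78882] [[476.0, 323.0], [468.0, 364.0], [565.0, 389.0], [577.0, 348.0]]
board ((509.8542175292969, 163.90493774414062), (147.99964904785156, 78.76742553710938), 6.849929332733154) [509.94986 164.05585] [[441.0, 118.0], [432.0, 193.0], [579.0, 212.0], [588.0, 134.0]]
```

```bash
python3 -c "
from h import *
go(523,354,33,3.387)"
```

```text
row [0.846, 0.81, 167.993, 0.0, 0.0, -0.044]
```

Emit:
step_arm --pt "1 1 168 0 0 -0.04" --pt "1 1 168 0 0 -0.04" --pt "1 1 168 0 0 -0.04" --pt "1 1 168 0 0 -0.04" --pt "1 1 168 0 0 -0.04"

```text
time: 3.27
tool_pos: [520.9, 353.9, 27.1]
tcp_rot: [-3.141, -0.005, -2.899]
contact_force: [0.1, -0.4, 0.8]
grip_width: 71.7
```

Emit:
step_arm --pt "0 0 0 0 0 0" --pt "0 0 0 0 0 0"

```text
time: 3.43
tool_pos: [522.7, 354.3, 33.0]
tcp_rot: [3.142, -0.0, -2.9]
contact_force: [0.2, 0.3, 0.5]
grip_width: 72.1
```

Emit:
step_arm --pt "0 0 0 0 0 0" --pt "0 0 0 0 0 0" --pt "0 0 0 0 0 0" --pt "0 0 0 0 0 0" --pt "0 0 0 0 0 0" --fingers 30

```text
time: 3.85
tool_pos: [523.3, 353.2, 33.6]
tcp_rot: [3.141, 0.001, -2.901]
contact_force: [-0.6, -0.1, 0.9]
grip_width: 43.2
```

Emit:
step_arm --pt "0 0 0 0 0 0" --pt "0 0 0 0 0 0" --pt "0 0 0 0 0 0"

```text
time: 4.1
tool_pos: [523.4, 353.3, 33.6]
tcp_rot: [3.141, 0.001, -2.902]
contact_force: [-1.3, 0.8, 4.1]
grip_width: 38.6
```

Emit:
step_arm --pt "0 0 -20 0 0 0" --pt "0 0 -50 0 0 0" --pt "0 0 -70 0 0 0" --pt "0 0 -80 0 0 0" --pt "0 0 -80 0 0 0"

```text
time: 4.52
tool_pos: [524.2, 353.4, 115.0]
tcp_rot: [3.141, 0.004, -2.901]
contact_force: [0.7, 0.5, -2.0]
grip_width: 38.0
```

```bash
python3 - <<'E'
from h import *
p=bot.capture("wrist")
save(cv2.resize(p["color"],(800,600)),"w2")
b=np.array([507.5,-32.5]);t=.112;R=np.array([[np.cos(t),-np.sin(t)],[np.sin(t),np.cos(t)]])
print("pad slot",b+R@[0,46],"lb",b+R@[26,-40],"nut",b+R@[-43,-40])
s=np.array([511.5,160.5]);print("st far",s+R@[37,0],"near",s+R@[-37,0])
E
```

```text
pad slot [502.35876436  13.21178947] lb [537.80773808 -69.34346635] nut [469.24005388 -77.05531981]
st far [548.26817848 164.63534171] near [474.73182152 156.36465829]
```

View pics/w2.png

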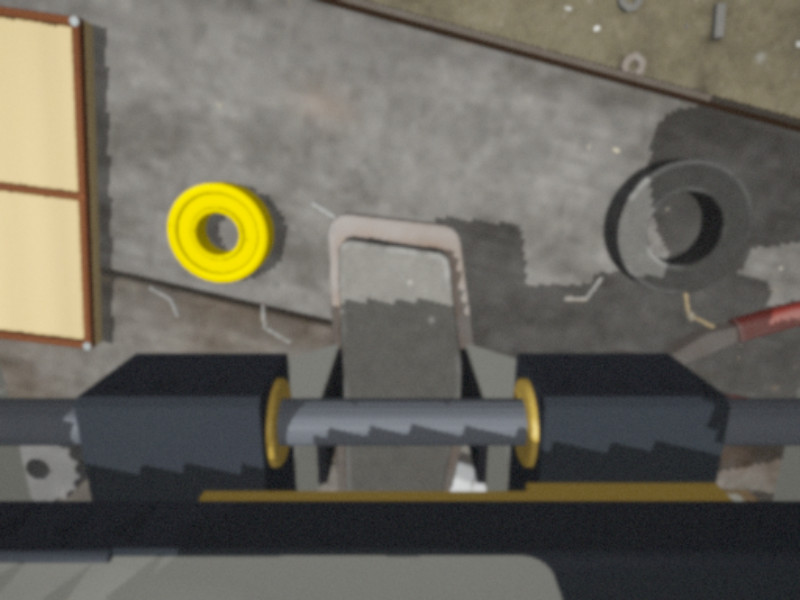

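The pad is held squarely: its near edge is at (395,217) in the picture, and the opening is 38 mm.

```bash
python3 - <<'E'
from h import *
p=bot.capture("wrist"); o=bot.get_obs()
a=np.array([ray(p,u*.64,217*.64,88) for u in (330,460)]).mean(0)
d=a-o["tool_pos"]; y=o["tcp_rot"][2]
print("near end in tool x",np.cos(y)*d[0]+np.sin(y)*d[1],"y",np.sin(y)*d[0]-np.cos(y)*d[1])
go(502,13,115,3.254)
E
```

```text
near end in tool x 53.25298468009432 y -2.650451372890716
row [100.817, -325.001, -3.126, 0.0, 0.0, 0.128]
```

Emit:
step_arm --pt "101 -325 -3 0 0 0.13" --pt "101 -325 -3 0 0 0.13" --pt "101 -325 -3 0 0 0.13" --pt "101 -325 -3 0 0 0.13" --pt "101 -325 -3 0 0 0.13"

```text
time: 5.03
tool_pos: [508.7, 143.3, 112.8]
tcp_rot: [-3.141, -0.004, -3.031]
contact_force: [1.0, 0.1, -2.3]
grip_width: 38.4
```

```bash
python3 -c "
from h import *
go(502,13,115,3.254)"
```

```text
row [21.082, -128.726, -2.157, 0.0, 0.0, -0.002]
```

Emit:
step_arm --pt "21 -129 -2 0 0 0" --pt "21 -129 -2 0 0 0" --pt "21 -129 -2 0 0 0" --pt "21 -129 -2 0 0 0" --pt "21 -129 -2 0 0 0"

```text
time: 5.45
tool_pos: [502.8, 12.2, 115.4]
tcp_rot: [3.141, -0.003, -3.036]
contact_force: [0.8, -0.1, -2.1]
grip_width: 38.2
```

Emit:
step_arm --pt "0 0 0 0 0 0"

```text
time: 5.53
tool_pos: [503.1, 14.7, 115.6]
tcp_rot: [3.14, -0.002, -3.033]
contact_force: [0.7, 0.6, -2.0]
grip_width: 38.7
```

```bash
python3 - <<'E'
from h import *
go(502,13,60,3.254)
p=bot.capture("wrist"); save(cv2.resize(p["color"],(800,600)),"w3")
print([proj(p,np.array([*ray(p,0,0,0)[:0],x,y,11.5]))*1.5625 for x,y in [(426+2,50-1)]])
E
```

```text
row [1.25, -1.618, 55.638, 0.0, 0.0, -0.004]
[array([495.6686229, 160.1272282])]
```

View pics/w3.png

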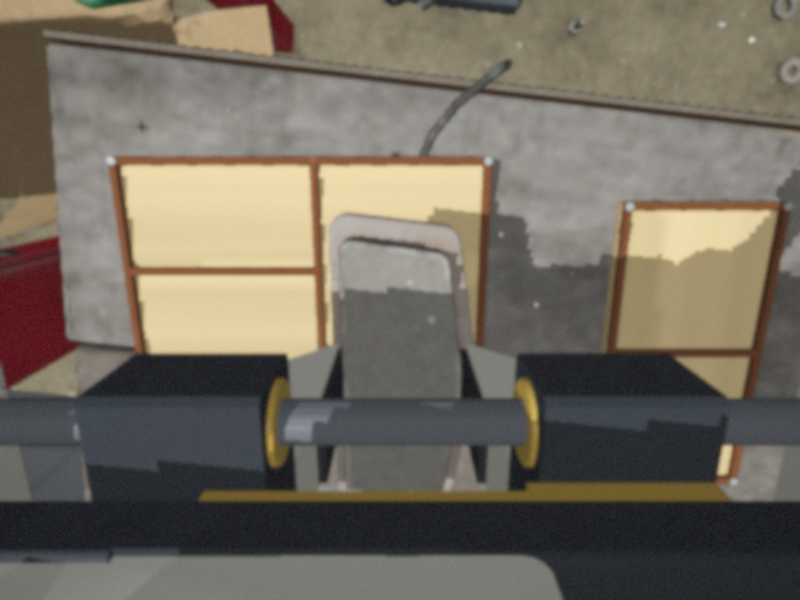

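Wrist view over the wheel board: near-right corner (112,160), near-left corner (488,160), divider (316,160), cross rib (130,270)-(320,270).

```bash
python3 - <<'E'
from h import *
p=bot.capture("wrist")
f=lambda u,v,z=11.5:ray(p,u*.64,v*.64,z)[:2].round(1)
A,B,D=f(112,160),f(488,160),f(316,160)
print(A,B,D,"len",np.linalg.norm(A-B),"yaw",np.arctan2(*( (A-B)))if 0 else np.arctan2((B-A)[1],(B-A)[0])-np.pi/2)
M=(A+B)/2;e=(B-A)/np.linalg.norm(B-A); x=np.array([e[1],-e[0]])
print("centre",M+71*x,"pad slot",M+71*x+46*e)
print("starter near-left..",f(628,207),f(783,207), "pad near end", f(330,217,88),f(460,217,88),bot.get_obs()["tool_pos"])
go(503,11,60,3.24)
E
```

```text
[ 447.2 -124.2] [428.5  46.2] [437.  -31.8] len 171.42301479089673 yaw 0.1093043907165776
centre [508.42628764 -31.25483228] pad slot [503.40829165  14.47064985]
starter near-left.. [442.3 114.5] [434.4 186.6] pad near end [452.5 -13.8] [448.   27.3] [503.36986455  15.95540577 116.05570465]
row [0.919, -4.884, 56.056, 0.0, 0.0, 0.013]
```

Emit:
step_arm --pt "0 -1 30 0 0 0" --pt "0 -1 52 0 0 0" --pt "0 -1 64 0 0 0" --pt "0 -1 70 0 0 0" --pt "0 -1 73 0 0 0"

```text
time: 6.05
tool_pos: [503.4, 15.1, 42.8]
tcp_rot: [3.141, -0.002, -3.029]
contact_force: [-0.3, -0.6, -1.2]
grip_width: 38.1
```

Emit:
step_arm --pt "0 0 0 0 0 0" --pt "0 0 0 0 0 0"

```text
time: 6.22
tool_pos: [504.4, 14.2, 44.4]
tcp_rot: [-3.141, 0.001, -3.03]
contact_force: [0.1, 0.1, -2.9]
grip_width: 38.5
```

Emit:
step_arm --pt "0 0 1.5 0 0 0" --pt "0 0 1.5 0 0 0"

```text
time: 6.38
tool_pos: [504.3, 13.7, 42.9]
tcp_rot: [-3.141, 0.001, -3.031]
contact_force: [0.5, -0.8, -3.0]
grip_width: 38.4
```

Emit:
step_arm --pt "0 0 0 0 0 0" --pt "0 0 0 0 0 0" --pt "0 0 0 0 0 0" --pt "0 0 0 0 0 0" --pt "0 0 0 0 0 0" --fingers 58

```text
time: 6.8
tool_pos: [504.1, 13.5, 42.6]
tcp_rot: [-3.142, 0.001, -3.032]
contact_force: [0.1, -0.4, -0.8]
grip_width: 57.3
```

Emit:
step_arm --pt "0 0 -20 0 0 0" --pt "0 0 -60 0 0 0" --pt "0 0 -100 0 0 0" --pt "0 0 -130 0 0 0" --pt "0 0 -130 0 0 0" --fingers 82

```text
time: 7.22
tool_pos: [507.1, 13.2, 178.6]
tcp_rot: [-3.139, 0.011, -3.031]
contact_force: [0.4, -0.6, 0.3]
grip_width: 81.7
```

```bash
python3 - <<'E'
from h import *
go(645,-9.5,150,3.1416)
p=bot.capture("wrist"); save(cv2.resize(p["color"],(800,600)),"w4")
E
```

```text
row [-134.557, -37.787, 28.587, 0.0, 0.0, 0.11]
```

View pics/w4.png

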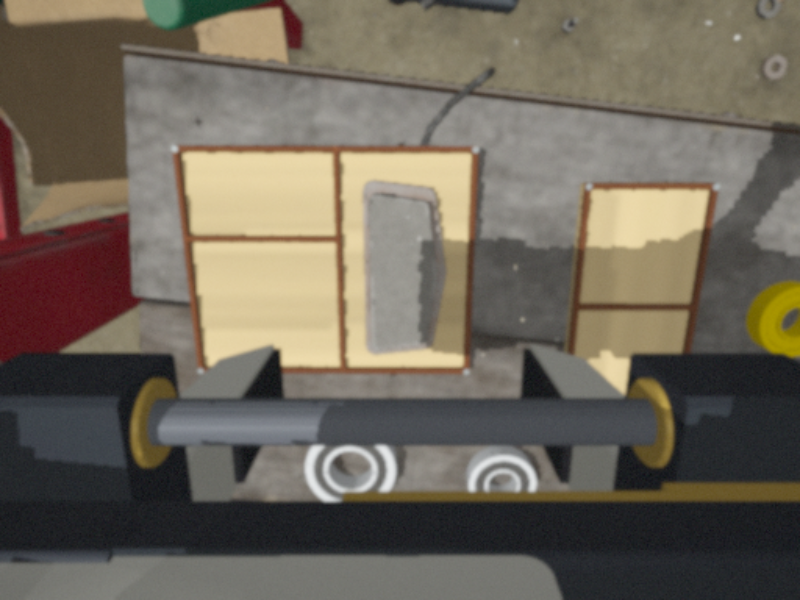

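The pad lies well inside its compartment, at (364-440, 182-352). Next is the large bearing.

Emit:
step_arm --pt "-134 -38 28 0 0 0.11" --pt "-134 -38 28 0 0 0.11" --pt "-134 -38 28 0 0 0.11" --pt "-134 -38 28 0 0 0.11" --pt "-134 -38 28 0 0 0.11"

```text
time: 7.68
tool_pos: [643.0, -10.2, 140.7]
tcp_rot: [3.141, -0.002, 3.141]
contact_force: [-0.9, 0.2, 0.7]
grip_width: 81.9
```

```bash
python3 - <<'E'
from h import *
go(645,-9.5,31,3.1416)
p=bot.capture("wrist"); save(p["color"][150:330],"w5")
for q in ("large_bearing","small_bearing"): print([(round(d["p"],2),np.round(d["rect"],1)) for d in bot.boxes_of(q,p)[:2]])
print(bot.get_obs()["tool_pos"],"expect",proj(p,np.array([645,-9.5,16])),proj(p,np.array([645-31,-9.5,16])))
E
```

```text
row [-1.975, 0.75, 109.722, 0.0, 0.0, -0.001]
[(0.94, array([257.3, 192.4,  75.8,  74.7]))]
[(0.61, array([383.9, 191.3,  58.1,  58.3]))]
[639.87426744  -9.18558262 142.93302616] expect [259.01230674 192.9358285 ] [259.02376381 156.03191741]
```

View pics/w5.png

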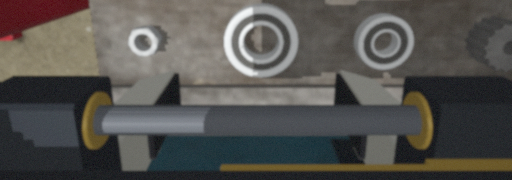

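The large bearing is at (260,191) in the full frame, within about 1 mm of where I expected it. The nut (144,191) and the small bearing (385,191) also show. I'll descend to the large bearing.

```bash
python3 - <<'E'
from h import *
p=bot.capture("wrist")
print("sb",ray(p,384.5,191.3,14),"nut",ray(p,144.5,191.5,13),"lb",ray(p,257.3,192.4,16))
for _ in range(2): print(bot.get_obs()["tool_pos"])
go(645.5,-9.5,31,3.1416)
E
```

```text
sb [641.61124274  97.81292179  14.        ] nut [ 641.90546595 -105.54163907   13.        ] lb [641.9286458   -9.80192211  16.        ]
[639.8926246   -9.09396973 143.69410867]
[639.8926246   -9.09396973 143.69410867]
row [-5.607, -0.408, 112.694, 0.0, 0.0, 0.0]
```

Emit:
step_arm --pt "-2 0 35 0 0 0" --pt "-3 0 70 0 0 0" --pt "-4 0 92 0 0 0" --pt "-4 0 104 0 0 0" --pt "-4 0 109 0 0 0"

```text
time: 8.3
tool_pos: [643.6, -9.0, 33.9]
tcp_rot: [3.141, -0.003, -3.141]
contact_force: [0.3, -0.3, -0.2]
grip_width: 82.0
```

Emit:
step_arm --pt "0 0 2 0 0 0" --pt "0 0 3 0 0 0" --pt "0 0 3 0 0 0"

```text
time: 8.55
tool_pos: [646.1, -9.5, 34.0]
tcp_rot: [-3.141, 0.003, -3.141]
contact_force: [-0.3, 0.1, 0.0]
grip_width: 81.7
```

Emit:
step_arm --pt "0 0 0 0 0 0" --pt "0 0 0 0 0 0" --pt "0 0 0 0 0 0" --pt "0 0 0 0 0 0" --pt "0 0 0 0 0 0" --fingers 52

```text
time: 8.97
tool_pos: [645.5, -9.2, 32.9]
tcp_rot: [3.141, 0.001, -3.141]
contact_force: [0.4, 0.6, 3.6]
grip_width: 59.3
```

Emit:
step_arm --pt "0 0 0 0 0 0" --pt "0 0 0 0 0 0"

```text
time: 9.13
tool_pos: [645.5, -9.2, 32.9]
tcp_rot: [3.141, 0.001, -3.141]
contact_force: [-1.0, 1.9, 5.2]
grip_width: 59.8
```

Emit:
step_arm --pt "0 0 -20 0 0 0" --pt "10 -6 -45 0 0 0" --pt "40 -22 -50 0 0 0" --pt "75 -42 -50 0 0 0" --pt "98 -55 -50 0 0 0"

```text
time: 9.55
tool_pos: [544.2, -65.3, 82.0]
tcp_rot: [-3.141, -0.003, -3.141]
contact_force: [-0.1, -0.3, -2.6]
grip_width: 59.1
```

Emit:
step_arm --pt "9 -5 0 0 0 0" --pt "9 -5 0 0 0 0" --pt "9 -5 15 0 0 0" --pt "9 -5 25 0 0 0" --pt "9 -5 31 0 0 0"

```text
time: 9.97
tool_pos: [538.5, -69.0, 49.8]
tcp_rot: [3.141, -0.001, -3.141]
contact_force: [0.3, 0.8, -2.2]
grip_width: 59.3
```

```bash
python3 - <<'E'
from h import *
p=bot.capture("wrist"); save(p["color"],"w6")
go(538,-69,41.5,3.1416)
E
```

```text
row [-0.104, -0.202, 7.407, 0.0, 0.0, 0.001]
```

View pics/w6.png

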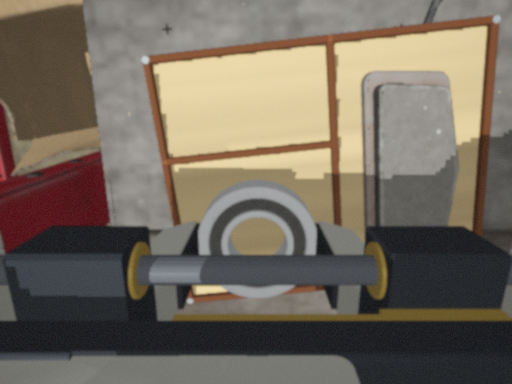

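The bearing hangs over the middle of the squarish compartment: ring centre (258,240), ribs at about 180 and 337. I'll lower and release it.

Emit:
step_arm --pt "0 0 4 0 0 0" --pt "0 0 7 0 0 0" --pt "0 0 8.5 0 0 0" --pt "0 0 8.5 0 0 0"

```text
time: 10.35
tool_pos: [538.3, -69.3, 42.6]
tcp_rot: [3.141, -0.0, -3.141]
contact_force: [0.4, 0.5, -1.8]
grip_width: 59.3
```

Emit:
step_arm --pt "0 0 0 0 0 0" --pt "0 0 0 0 0 0" --pt "0 0 0 0 0 0" --pt "0 0 0 0 0 0" --fingers 74

```text
time: 10.68
tool_pos: [538.6, -69.6, 43.3]
tcp_rot: [-3.141, 0.001, -3.141]
contact_force: [-0.0, -0.3, 0.4]
grip_width: 73.5
```

Emit:
step_arm --pt "0 0 -20 0 0 0" --pt "0 0 -50 0 0 0" --pt "-30 -10 -70 0 0 0" --pt "-70 -25 -70 0 0 0" --pt "-106 -38 -70 0 0 0" --fingers 46

```text
time: 11.1
tool_pos: [646.5, -108.0, 115.9]
tcp_rot: [-3.14, 0.005, -3.141]
contact_force: [1.1, -0.7, -0.1]
grip_width: 47.6
```

```bash
python3 - <<'E'
from h import *
go(644.5,-107.5,30,3.1416)
p=bot.capture("wrist")
for q in ("nut","large_bearing","small_bearing"): print([(round(d["p"],2),np.round(d["rect"],1)) for d in bot.boxes_of(q,p)[:2]])
E
```

```text
row [2.001, 0.544, 85.877, 0.0, 0.0, 0.001]
[(0.94, array([259.4, 193.2,  34. ,  34.4]))]
[(0.9, array([315.9,  46.1,  95.9,  91.3]))]
[(0.84, array([498.7, 194.8,  26.6,  56.7])), (0.25, array([443.4,  41.2,  78.9,  80.4]))]
```

```bash
python3 - <<'E'
from h import *
p=bot.capture("wrist"); c=p["color"][160:226,220:300]
save(cv2.resize(c,(480,396),interpolation=cv2.INTER_CUBIC),"nut")
print(ray(p,259.4,193.2,8),ray(p,259.4,193.2,13)); go(644.5,-107.5,30,3.1416)
E
```

```text
[ 640.61402981 -106.66364889    8.        ] [ 639.1789028 -106.7057859   13.       ]
row [-1.136, -0.352, 82.127, 0.0, 0.0, 0.0]
```

View pics/nut.png

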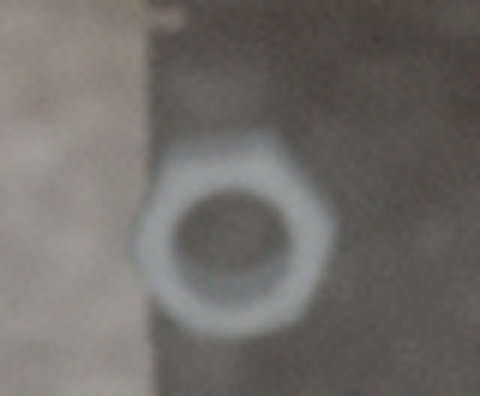

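The nut's corners point almost along the jaws: (138,245) and (333,225). Turning the jaws about 0.63 rad takes it across flats, and that side stays clear of the toolbox.

Emit:
step_arm --pt "0 0 10 0 0 -0.12" --pt "0 0 25 0 0 -0.24" --pt "0 0 40 0 0 -0.36" --pt "0 0 52 0 0 -0.48" --pt "0 0 58 0 0 -0.6"

```text
time: 11.77
tool_pos: [642.0, -106.5, 53.4]
tcp_rot: [3.139, -0.002, -2.535]
contact_force: [-1.3, -0.4, 0.4]
grip_width: 46.1
```

Emit:
step_arm --pt "0 0 0 0 0 -0.03" --pt "0 0 10 0 0 -0.03" --pt "0 0 18 0 0 -0.03" --pt "0 0 21 0 0 -0.03" --pt "0 0 22 0 0 -0.03"

```text
time: 12.18
tool_pos: [643.3, -107.1, 31.8]
tcp_rot: [3.14, -0.001, -2.512]
contact_force: [0.3, 0.3, 0.1]
grip_width: 46.2
```

```bash
python3 - <<'E'
from h import *
go(643,-107,30,3.77)
p=bot.capture("top"); c=p["color"][140:200,330:390]
save(cv2.resize(c,(480,480),interpolation=cv2.INTER_CUBIC),"nut2")
E
```

```text
row [0.23, 0.232, 1.753, 0.0, 0.0, 0.001]
```

View pics/nut2.png

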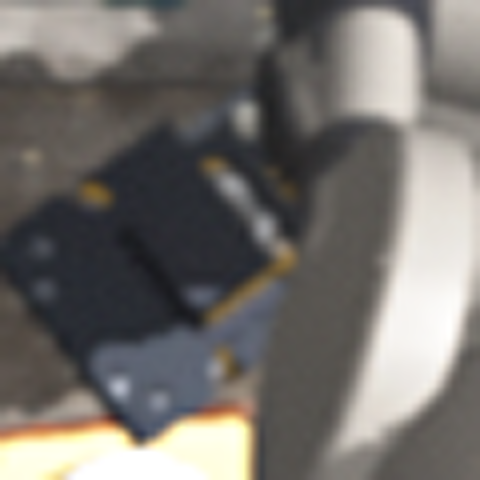

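The gripper hides the nut in the top view, so I'll close and judge by the opening.

Emit:
step_arm --pt "0 0 1.5 0 0 0" --pt "0 0 1.5 0 0 0" --pt "0 0 1.5 0 0 0" --pt "0 0 1.5 0 0 0" --pt "0 0 1.5 0 0 0" --fingers 14

```text
time: 12.65
tool_pos: [644.4, -107.5, 31.6]
tcp_rot: [-3.141, 0.0, -2.511]
contact_force: [-0.1, -0.4, -0.1]
grip_width: 22.4
```

Emit:
step_arm --pt "0 0 0 0 0 0" --pt "0 0 0 0 0 0" --pt "0 0 0 0 0 0" --pt "0 0 0 0 0 0"

```text
time: 12.98
tool_pos: [644.5, -107.5, 31.6]
tcp_rot: [-3.141, 0.0, -2.511]
contact_force: [0.2, 0.4, 2.7]
grip_width: 22.6
```

Emit:
step_arm --pt "0 0 -15 0 0 0.06" --pt "0 0 -35 0 0 0.18" --pt "0 0 -50 0 0 0.3" --pt "0 0 -60 0 0 0.42" --pt "0 0 -60 0 0 0.52"

```text
time: 13.4
tool_pos: [645.5, -107.7, 94.0]
tcp_rot: [-3.14, 0.004, -3.037]
contact_force: [0.1, -0.3, -0.3]
grip_width: 22.9
```

```bash
python3 - <<'E'
from h import *
p=bot.capture("wrist"); print([(round(d["p"],2),np.round(d["rect"],1)) for d in bot.boxes_of("nut",p)[:2]])
go(470,-76.5,75,3.25)
E
```

```text
[(0.57, array([257.7, 233.8,  43.6,  40.9]))]
row [169.97, 49.754, 16.726, 0.0, 0.0, 0.001]
```

Emit:
step_arm --pt "38 11 3 0 0 0" --pt "78 23 8 0 0 0" --pt "118 35 12 0 0 0" --pt "150 44 15 0 0 0" --pt "170 50 17 0 0 0"

```text
time: 13.92
tool_pos: [465.2, -75.1, 73.3]
tcp_rot: [3.139, -0.005, -3.027]
contact_force: [-0.7, -0.3, -0.2]
grip_width: 22.8
```

Emit:
step_arm --pt "0 0 0 0 0 0" --pt "0 0 10 0 0 0" --pt "0 0 20 0 0 0" --pt "0 0 27 0 0 0" --pt "0 0 29 0 0 0"

```text
time: 14.33
tool_pos: [469.7, -76.4, 44.1]
tcp_rot: [3.141, -0.002, -3.03]
contact_force: [0.4, -0.5, -0.6]
grip_width: 22.6
```

```bash
python3 - <<'E'
from h import *
go(470,-76.5,40,3.25)
p=bot.capture("wrist"); save(p["color"],"w7")
E
```

```text
row [-0.294, -0.17, 4.144, 0.0, 0.0, 0.004]
```

View pics/w7.png

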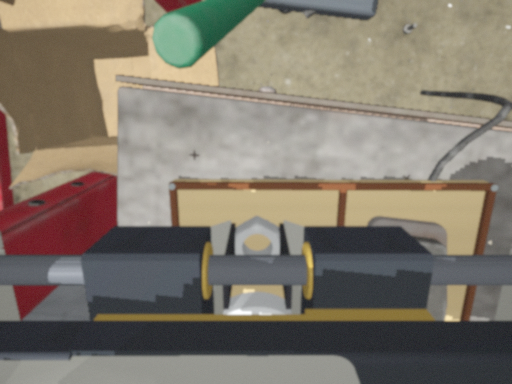

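The nut (258,240) hangs over the narrow compartment, clear of the near rib at row 187. I'll lower and release it.

Emit:
step_arm --pt "0 0 2 0 0 0" --pt "0 0 4 0 0 0" --pt "0 0 4.5 0 0 0" --pt "0 0 4.5 0 0 0"

```text
time: 14.72
tool_pos: [469.9, -76.4, 40.9]
tcp_rot: [-3.142, 0.0, -3.031]
contact_force: [-0.0, 0.8, 0.1]
grip_width: 22.5
```

Emit:
step_arm --pt "0 0 0 0 0 0" --pt "0 0 0 0 0 0" --pt "0 0 0 0 0 0" --pt "0 0 0 0 0 0" --fingers 36

```text
time: 15.05
tool_pos: [469.9, -76.4, 41.0]
tcp_rot: [-3.142, 0.0, -3.031]
contact_force: [-0.4, -0.2, 1.0]
grip_width: 35.5
```

Emit:
step_arm --pt "0 0 -20 0 0 0" --pt "0 0 -60 0 0 0" --pt "0 0 -90 0 0 0" --pt "0 0 -110 0 0 0" --pt "0 0 -110 0 0 0" --fingers 68

```text
time: 15.47
tool_pos: [472.1, -77.1, 155.1]
tcp_rot: [-3.138, 0.008, -3.031]
contact_force: [0.4, -0.8, 1.2]
grip_width: 64.1
```

```bash
python3 -c "
from h import *
go(644,96.5,100,3.1416)"
```

```text
row [-190.023, 153.588, 55.087, 0.0, 0.0, 0.11]
```

Emit:
step_arm --pt "-31 25 9 0 0 0.05" --pt "-62 50 18 0 0 0.11" --pt "-93 75 27 0 0 0.11" --pt "-124 100 36 0 0 0.11" --pt "-155 125 45 0 0 0.11"

```text
time: 15.88
tool_pos: [610.7, 66.4, 104.3]
tcp_rot: [3.142, -0.001, 3.142]
contact_force: [1.6, -1.0, 0.3]
grip_width: 67.9
```

```bash
python3 -c "
from h import *
go(644,96.5,100,3.1416)"
```

```text
row [-33.275, 30.134, 4.339, 0.0, 0.0, -0.0]
```

Emit:
step_arm --pt "-20 20 4 0 0 0" --pt "-30 27 4 0 0 0" --pt "-33 30 4 0 0 0" --pt "-33 30 4 0 0 0" --pt "-33 30 4 0 0 0"

```text
time: 16.3
tool_pos: [642.3, 94.3, 101.2]
tcp_rot: [-3.141, -0.002, -3.142]
contact_force: [-0.5, 0.0, -0.6]
grip_width: 68.0
```

```bash
python3 - <<'E'
from h import *
p=bot.capture("wrist")
d=bot.boxes_of("small_bearing",p)
for k in d[:2]: print(round(k["p"],2),np.round(k["rect"],1),ray(p,*k["rect"][:2],12).round(1), p["color"][int(k["rect"][1]-k["rect"][3]*.42),int(k["rect"][0])])
print(bot.get_obs()["tool_pos"]); go(644,96.5,30,3.1416)
E
```

```text
0.71 [262.4 208.2  61.5  69.7] [645.8  97.3  12. ] [148 150 151]
0.62 [493.4  23.1  37.3  46.2] [523.5 241.8  12. ] [158 141   0]
[642.38455638  93.85609941 101.89291228]
row [-1.613, 2.645, 71.893, 0.0, 0.0, -0.001]
```

The bright steel bearing is at (645,97) in the row. The yellow one shows at (524,242) and I'm ignoring it. I'll descend and grip.

Emit:
step_arm --pt "-2 3 25 0 0 0" --pt "-2 3 45 0 0 0" --pt "-2 3 58 0 0 0" --pt "-2 3 67 0 0 0" --pt "-2 3 71 0 0 0"

```text
time: 16.82
tool_pos: [644.4, 97.3, 29.7]
tcp_rot: [-3.142, -0.002, 3.141]
contact_force: [-0.6, 0.0, -0.3]
grip_width: 68.1
```

Emit:
step_arm --pt "0 0 0 0 0 0" --pt "0 0 0 0 0 0"

```text
time: 16.98
tool_pos: [645.6, 97.7, 31.6]
tcp_rot: [3.141, 0.001, 3.142]
contact_force: [0.0, 0.8, 0.2]
grip_width: 67.7
```

Emit:
step_arm --pt "0 0 0 0 0 0" --pt "0 0 0 0 0 0" --pt "0 0 0 0 0 0" --pt "0 0 0 0 0 0" --pt "0 0 0 0 0 0" --fingers 37

```text
time: 17.4
tool_pos: [645.4, 97.9, 31.4]
tcp_rot: [3.141, 0.001, -3.141]
contact_force: [-0.6, 0.1, 3.2]
grip_width: 44.9
```

Emit:
step_arm --pt "0 0 0 0 0 0" --pt "0 0 0 0 0 0"

```text
time: 17.57
tool_pos: [645.4, 97.9, 31.4]
tcp_rot: [3.141, 0.001, -3.141]
contact_force: [-0.7, 0.4, 4.4]
grip_width: 44.9
```

```bash
python3 - <<'E'
from h import *
s=np.array([512.5,160.5]);t=.113
for k in (37,-37): print(s+k*np.array([np.cos(t),np.sin(t)]))
go(475.5,156.5,80,3.1416)
E
```

```text
[549.26402476 164.67210781]
[475.73597524 156.32789219]
row [169.871, 58.604, -48.648, 0.0, 0.0, 0.0]
```

Emit:
step_arm --pt "0 0 -20 0 0 0" --pt "8 3 -42 0 0 0" --pt "40 14 -49 0 0 0" --pt "78 27 -49 0 0 0" --pt "116 40 -49 0 0 0"

```text
time: 17.98
tool_pos: [528.0, 137.9, 80.0]
tcp_rot: [3.141, 0.001, 3.141]
contact_force: [-0.3, 0.0, -2.0]
grip_width: 44.7
```

Emit:
step_arm --pt "30 10 0 0 0 0" --pt "46 16 0 0 0 0" --pt "54 18.5 0 0 0 0" --pt "54 18.5 10 0 0 0" --pt "54 18.5 24 0 0 0"

```text
time: 18.4
tool_pos: [477.1, 156.5, 56.3]
tcp_rot: [3.141, 0.004, -3.141]
contact_force: [0.6, -0.2, -1.8]
grip_width: 44.7
```

Emit:
step_arm --pt "0 0 6 0 0 0" --pt "0 0 8 0 0 0" --pt "0 0 8 0 0 0"

```text
time: 18.65
tool_pos: [475.6, 155.9, 46.9]
tcp_rot: [-3.141, -0.001, 3.141]
contact_force: [0.2, -0.3, -1.4]
grip_width: 44.5
```

```bash
python3 - <<'E'
from h import *
go(475.5,156.5,40,3.1416)
p=bot.capture("wrist"); save(p["color"],"w8")
E
```

```text
row [0.121, 0.62, 6.881, 0.0, 0.0, -0.001]
```

View pics/w8.png

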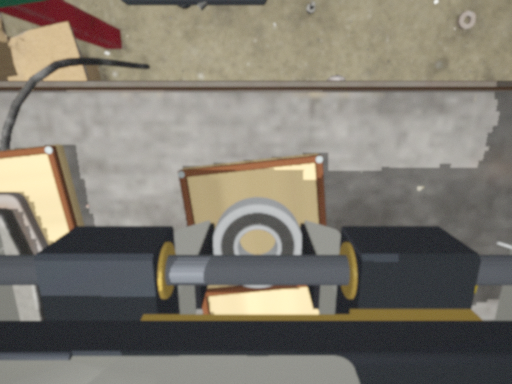

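The small bearing (258,241) is centred between the side ribs at 197 and 326. The parallax accounts for its offset along the other axis. I'll lower and release it.

Emit:
step_arm --pt "0 0 4 0 0 0" --pt "0 0 6 0 0 0" --pt "0 0 7 0 0 0" --pt "0 0 7 0 0 0"

```text
time: 19.03
tool_pos: [475.1, 156.3, 40.7]
tcp_rot: [3.142, -0.0, -3.141]
contact_force: [0.9, 0.0, -1.0]
grip_width: 44.6
```

Emit:
step_arm --pt "0 0 0 0 0 0" --pt "0 0 0 0 0 0" --pt "0 0 0 0 0 0" --pt "0 0 0 0 0 0" --fingers 60

```text
time: 19.37
tool_pos: [475.3, 156.4, 41.1]
tcp_rot: [3.141, 0.001, -3.141]
contact_force: [-0.8, -0.3, 0.3]
grip_width: 59.6
```

Emit:
step_arm --pt "0 0 -20 0 0 0" --pt "0 0 -60 0 0 0" --pt "-40 8 -75 0 0 0" --pt "-78 16 -75 0 0 0" --pt "-116 24 -75 0 0 0" --fingers 64

```text
time: 19.78
tool_pos: [593.4, 180.9, 118.6]
tcp_rot: [3.141, 0.005, -3.141]
contact_force: [0.5, -0.0, 0.2]
grip_width: 64.0
```

```bash
python3 -c "
from h import *
go(645.5,192.5,110,3.1416)"
```

```text
row [-52.082, 11.573, 8.62, 0.0, 0.0, 0.0]
```

Emit:
step_arm --pt "-30 7 8 0 0 0" --pt "-46 10 8 0 0 0" --pt "-52 12 8 0 0 0" --pt "-52 12 8 0 0 0" --pt "-52 12 8 0 0 0"

```text
time: 20.2
tool_pos: [642.2, 192.3, 107.6]
tcp_rot: [-3.141, -0.001, -3.141]
contact_force: [-0.2, 0.5, -0.5]
grip_width: 63.8
```

```bash
python3 - <<'E'
from h import *
p=bot.capture("wrist")
for k in bot.boxes_of("pinion",p)[:2]: print(round(k["p"],2),np.round(k["rect"],1),ray(p,*k["rect"][:2],18).round(1))
for k in bot.boxes_of("large_gear",p)[:2]: print("gear",round(k["p"],2),np.round(k["rect"],1),ray(p,*k["rect"][:2],14).round(1))
print(bot.get_obs()["tool_pos"]); go(645.5,192.5,32,3.1416)
E
```

```text
0.56 [258.3 209.5  56.6  66.2] [646.8 192.3  18. ]
gear 0.66 [398.8 181.6 102.7  89.9] [626.9 294.3  14. ]
[642.1205356  192.29066975 108.29168457]
row [-3.38, 0.208, 76.292, 0.0, 0.0, 0.0]
```

Emit:
step_arm --pt "-3 0 25 0 0 0" --pt "-3 0 46 0 0 0" --pt "-3 0 60 0 0 0" --pt "-3 0 70 0 0 0" --pt "-3 0 75 0 0 0"

```text
time: 20.77
tool_pos: [645.0, 192.2, 31.8]
tcp_rot: [-3.141, -0.002, -3.141]
contact_force: [-0.1, 0.2, 0.1]
grip_width: 63.8
```

Emit:
step_arm --pt "0 0 0 0 0 0" --pt "0 0 0 0 0 0"

```text
time: 20.93
tool_pos: [646.4, 192.4, 33.7]
tcp_rot: [3.141, 0.001, -3.141]
contact_force: [-0.3, -0.6, -0.6]
grip_width: 63.9
```

Emit:
step_arm --pt "0 0 0 0 0 0" --pt "0 0 0 0 0 0" --pt "0 0 0 0 0 0" --pt "0 0 0 0 0 0" --pt "0 0 0 0 0 0" --fingers 32

```text
time: 21.35
tool_pos: [646.4, 192.5, 33.5]
tcp_rot: [3.141, 0.001, -3.141]
contact_force: [-0.5, 0.4, 2.2]
grip_width: 40.5
```

Emit:
step_arm --pt "0 0 0 0 0 0" --pt "0 0 0 0 0 0"

```text
time: 21.52
tool_pos: [646.4, 192.5, 33.5]
tcp_rot: [3.141, 0.001, -3.141]
contact_force: [-1.1, 0.8, 4.6]
grip_width: 40.4
```

```bash
python3 -c "
from h import *
go(549.3,164.7,80,3.1416)"
```

```text
row [97.084, -27.805, -46.528, 0.0, 0.0, 0.0]
```

Emit:
step_arm --pt "0 0 -20 0 0 0" --pt "5 -1 -40 0 0 0" --pt "35 -10 -47 0 0 0" --pt "70 -20 -47 0 0 0" --pt "92 -26 -47 0 0 0"

```text
time: 21.93
tool_pos: [550.9, 165.6, 79.5]
tcp_rot: [-3.141, -0.003, -3.141]
contact_force: [0.2, 0.2, -1.5]
grip_width: 40.6
```

Emit:
step_arm --pt "5 -2 0 0 0 0" --pt "5 -2 0 0 0 0" --pt "5 -2 15 0 0 0" --pt "5 -2 26 0 0 0" --pt "5 -2 32 0 0 0"

```text
time: 22.35
tool_pos: [549.3, 164.4, 46.1]
tcp_rot: [-3.141, -0.002, -3.141]
contact_force: [-0.0, 0.3, -1.7]
grip_width: 40.8
```

```bash
python3 - <<'E'
from h import *
go(549.3,164.7,41.5,3.1416)
p=bot.capture("wrist"); save(p["color"],"w9")
E
```

```text
row [0.002, 0.323, 4.554, 0.0, 0.0, 0.0]
```

View pics/w9.png

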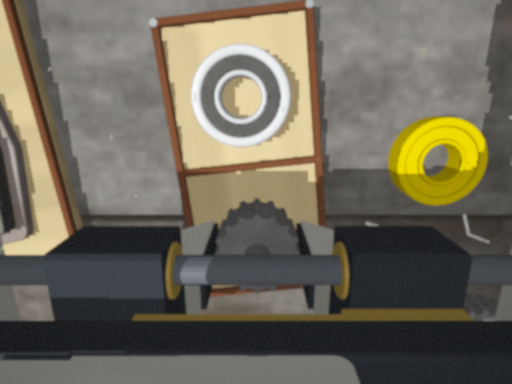

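The small bearing (241,95) is well centred in the near compartment, and the pinion (257,245) hangs over the far one. I'll lower, release and back off.

Emit:
step_arm --pt "0 0 2 0 0 0" --pt "0 0 4 0 0 0" --pt "0 0 4.5 0 0 0" --pt "0 0 4.5 0 0 0"

```text
time: 22.73
tool_pos: [549.4, 164.4, 43.5]
tcp_rot: [3.141, 0.0, -3.141]
contact_force: [0.9, -0.2, -1.8]
grip_width: 40.8
```

Emit:
step_arm --pt "0 0 0 0 0 0" --pt "0 0 0 0 0 0" --pt "0 0 0 0 0 0" --pt "0 0 0 0 0 0" --fingers 56

```text
time: 23.07
tool_pos: [549.4, 164.4, 43.8]
tcp_rot: [3.141, 0.001, -3.141]
contact_force: [-0.2, 0.2, -0.1]
grip_width: 55.7
```

Emit:
step_arm --pt "0 0 -20 0 0 0" --pt "0 0 -60 0 0 0" --pt "0 0 -100 0 0 0" --pt "0 0 -140 0 0 0" --pt "20 30 -150 0 0 0"

```text
time: 23.48
tool_pos: [534.5, 191.5, 200.3]
tcp_rot: [3.141, 0.013, 3.137]
contact_force: [1.2, 0.5, 0.6]
grip_width: 55.5
```

Emit:
step_arm --pt "15 40 -10 0 0 0" --pt "30 80 -20 0 0 0" --pt "45 120 -30 0 0 0" --pt "60 160 -40 0 0 0" --pt "75 200 -50 0 0 0"

```text
time: 23.9
tool_pos: [456.8, 385.9, 241.8]
tcp_rot: [3.141, 0.001, 3.142]
contact_force: [0.8, 0.5, -0.3]
grip_width: 56.2
```

Emit:
step_arm --pt "0 0 0 0 0 0" --pt "0 0 0 0 0 0" --pt "0 0 0 0 0 0"

```text
time: 24.15
tool_pos: [457.7, 384.0, 240.6]
tcp_rot: [-3.141, -0.0, -3.141]
contact_force: [0.3, -0.2, -0.0]
grip_width: 56.2
```

```bash
python3 - <<'E'
from h import *
p=bot.capture("top"); save(cv2.resize(p["color"][130:280,130:400],(800,444),interpolation=cv2.INTER_CUBIC),"end")
for q in ["large_gear","spark_plug","pinion","small_bearing","large_bearing","nut","brake_pad"]: print(q,[(round(d["p"],2),np.round(d["rect"],1).tolist()) for d in bot.boxes_of(q,p)[:2]])
E
```

```text
large_gear [(0.73, [198.5, 173.9, 27.4, 20.1])]
spark_plug [(0.56, [158.1, 178.4, 25.5, 9.7])]
pinion [(0.8, [250.8, 203.5, 12.6, 18.8])]
small_bearing [(0.69, [212.0, 221.6, 19.6, 23.1]), (0.6, [259.4, 235.1, 21.9, 22.1])]
large_bearing [(0.88, [347.5, 208.9, 28.2, 20.9])]
nut []
brake_pad [(0.58, [314.2, 222.4, 22.0, 47.4]), (0.18, [258.4, 234.8, 22.6, 16.3])]
```

View pics/end.png

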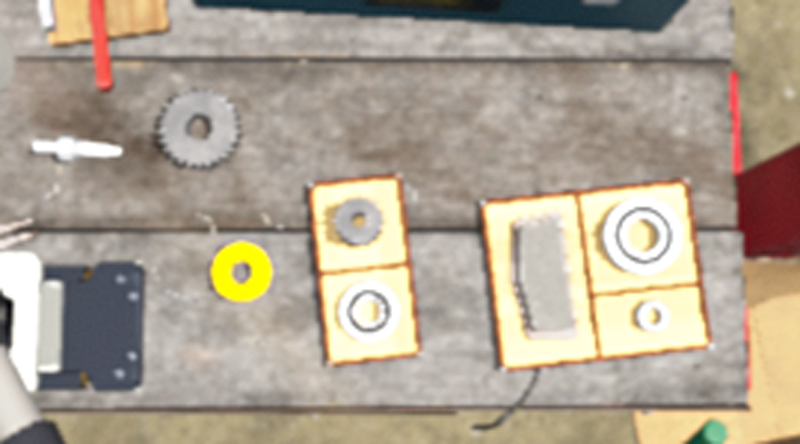

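The final top view shows all five parts inside their compartments. The large gear (198,128) and the spark plug (75,148) are where they began, so I'll hand the job in.

```bash
python3 -c "
from h import *
p=bot.capture('top')
for n,u,v,z,c,l in [('lb',638,237,24,(508,-32),0),('nut',652,316,21,(508,-32),0),('pad',545,275,20,(508,-32),0),('pin',357,221,34,(512.5,160.5),0),('sb',368,311,22,(512.5,160.5),0)]:
    d=ray(p,u/2.963+130,v/2.963+130,z)[:2]-c; t=.112; print(n,np.cos(t)*d[0]+np.sin(t)*d[1],-np.sin(t)*d[0]+np.cos(t)*d[1])
print(bot.close_job())"
```

```text
lb 24.022357286258732 -37.75432007043519
nut -41.22166783184301 -40.58767721442541
pad 2.0200524082116544 42.07060450368036
pin 36.11059093330302 -0.38532721891229516
sb -36.54996611260197 -1.2221455171008406
the job is handed in; nothing more can be done
None
```

Both kits are made up and the job is handed in at about 24 s of the 104 s allowed; `close_job` gives no verdict.

**Placement:** In my last check from the top camera, every part was within 4 mm of its compartment centre, in board axes:

| Part | Measured x, y (mm) | Compartment centre x, y (mm) |
|---|---|---|
| Brake pad | 2, 42 | 0, 46 |
| Large bearing | 24, -38 | 26, -40 |
| Nut | -41, -41 | -43, -40 |
| Pinion | 36, 0 | 37, 0 |
| Small bearing | -37, -1 | -37, 0 |

**Left alone:** The large gear and spark plug show no visible shift. I also left the yellow look-alike bearing where it was.

**Checks that failed or disagreed:**
- **Wrong move:** an early free move went the wrong way in y because I guessed a sign. It touched nothing.
- **Overshoot:** the first descent dipped about 6 mm too low before settling, without contact.
- **Camera mismatch:** wrist and top cameras differed by 3 to 7 mm, so I aimed at values in between.
- **Detector miss:** the network did not report the nut in the final top picture, so its position there is read by eye.
- **Height and flatness:** I did not measure these separately; the parts only look flat in the pictures.

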